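# Jack up the rack platform and hold it

## Robot

A 6-joint arm with a two-finger parallel gripper is mounted at the origin on a cart in front of the work surface, level with it; the furniture and walls round the work are solid. World frame = base frame: x ahead of the robot, y to its left, z up, the work surface at z = 0. Lengths are in m, angles in rad, forces in N, time in s.
With the tool pointing down it reaches from about 0.35 to 0.975 m from the base axis. Payload 4.9 kg.
Tool frame: the origin (TCP) lies midway between the tips of the shut fingers; the grasp point (between the pads) lies 19 mm behind it; z points along the fingers, y is the direction in which the jaws open and shut (so a half turn about z gives the same grasp; the last joint's range is limited). The gripper opens to 85 mm and grips with 20 to 120 N. Pads are 22 mm wide; open, the fingers measure 114 mm over their backs; the gripper's body (76 mm by 85 mm) begins 54 mm behind the grasp point. The pads swing forward as they close: fully open they stand 13 mm farther back than shut.
Start: joints at [-1.225, 0.053, 1.613, -0, 1.476, -0.119], TCP at [0.28, -0.559, 0.231] pointing down, gripper open.
Joint ranges: [-3.01, 3.01], [-1.01, 2.22], [0.06, 2.58], [-1.02, 4.17], [0.09, 2.62], [-3.14, 3.14]. Speed limits (rad/s): [2.57, 2.57, 3.14, 3.14, 3.14, 3.14].

## Interface

Orientations are given as a unit quaternion [w, x, y, z].
In Python, from plant import manip, cams gives the robot as it stands.
- The arm moves only by the tool jog_arm, never from a script. Its argument "targets" is a list of rows, each a list of 4 numbers: the shift along the tool's x, y, z in m, then the turn about the tool's z in degrees. A call has 1 to 5 rows; each row is the pose to reach, as a shift and turn from the pose commanded when the call began, along the tool's axes at that moment; what a row does not reach only later rows make up. A row lasts 1/12 s, in which the tool goes at most 41.7 mm and 7.16 degrees, less where a joint would pass 70% of its speed; a pose out of reach is approached as far as the arm can. A call with a gripper value outside its range is refused whole. "fingers" is the opening, from 0 (shut) to 1 (fully open), set as the call begins (left out, the last holds). The fingers move at their own pace and stop on an object; the grip force is fixed at half the most. Time passes only in rows, so rows that repeat a pose let the fingers close. It gives the time, the measured TCP pose, the force and the opening at its end, in the units of the state.
- manip.state(): the state, without advancing time (a new reading comes with each control period).
- cams.grab_frame(name): name is "side" or "top"; returns the picture (400x640x3 uint8, red, green, blue); there is no depth.
- cams.get_calibration(name): a dict with "camera_matrix" (3x3 intrinsics, pixels), "distortion" ([k1, k2, p1, p2, k3] as OpenCV has them; the pictures are not rectified), "cam_to_world" (4x4, takes a point from camera to world coordinates). Camera axes: x right, y up, looking along -z (the intrinsics and any distortion apply to the point x, -y, -z); pixel columns grow to the right and rows downward; lengths in m; the calibration is good to about 2 mm. A picture is of the moment at which its call begins. get_calibration takes no time and is no camera call.
- manip.job_done(): hands the job in, once; it reports no verdict.
The state is a dict: "time": time; "joint_pos": joint angles; "joint_vel": joint speeds; "joint_efforts": joint torques, N m; "tool_pos": TCP position; "tool_rot": TCP orientation; "contact_force": force on the tool from outside, world axes, zero at the start; "ft_torque": the same for the moment, N m; "gripper_width": opening from 0.0 (shut) to 1.0 (fully open).
Only numpy, scipy, OpenCV 4.12 (cv2) and the standard library are available. Lean on these libraries where they do the work, as an engineer would, in place of code of your own. Each camera call takes 0.05 s, during which the arm holds its last target. There are 200 camera calls.

## Task

The tube-rack platform must be held clear of its rest pillars while they are adjusted: pick the saddle post that fits the bore of the small lever jack and seat it fully home in the ram, then slide the jack along the worktop until the saddle stands centred under the round lift pad of the platform's front tongue. Push the jack's handle all the way down so that the jack alone raises the platform, and finish while still holding the handle down: do not let go. Do not lift the platform by hand, and leave the other things on the worktop where they are.

Things in the scene. Friction and masses are not known exactly. Their poses are not given: they have to be found in the camera images.
- jack: Loose steel lever jack, 0.9 kg. Origin: underside, z up. Base 205 x 80 x 8 mm (x=-110 to 95). Ram axis x=+60 mm, y=0; collar round it 52 mm wide, 35 mm high. Grip it by two upright cheeks, 40 mm wide over both (y=-20 to 20), x=-75 to 8 mm, z=8 to 48 mm: e.g. across y at x=-55 mm, fingertips just above the base. Handle rises from between them toward -x.
- ram_mouth (a point): Centre of the mouth of the jack ram's bore: 50 mm above the worktop when the handle is up, at jack x=+60 mm. Plain round bore 24 mm in diameter, 24 mm deep, in a 36 mm ram. Axes as the jack's.
- jack_handle (a joint): Angle of the jack's handle in rad: 0 = up at rest, 0.35 = fully down at its stop. Pivot at jack x=0, z=30 mm. Pushing it down raises the ram by 63 mm per rad (22 mm in all). A spring and the load push it back up when let go; holding it down takes about 8 to 12 N at the pad with the platform on the saddle.
- handle_pad (a point): Centre of the upper face of the flat rubber pad (44 x 28 x 10 mm) at the end of the jack handle, 140 mm from the pivot toward jack -x; about 83 mm above the worktop with the handle up and 35 mm with it fully down (it moves about 10 mm toward jack -x on the way).
- saddle_post: The saddle post that fits: loose upright steel post. Shank 20 mm in diameter, 22 mm long, foot tapered to 14 mm over its last 8 mm, below a round head 40 mm in diameter and 12 mm thick; 34 mm tall. Origin: centre of the foot, z up. Seated, the head's shoulder rests on the ram, the origin 22 mm below ram_mouth. Grip the head, fingertips at most 14 mm below its shoulder (collar).
- thick_post: The saddle post that does not fit: the same head, but a shank 27 mm in diameter (foot tapered to 21 mm); 34 mm tall, loose. Origin: centre of the foot. Places of the two posts may be swapped.
- saddle_top (a point): Centre of the flat top of the fitting post's head, 34 mm above its foot; 62 mm above the worktop when seated and the handle is up.
- stand: Platform stand, fixed. Origin: on the worktop under the lift pad; x points back to the hinge (slide the jack in along +x). Its base lies at x=67 to 197 mm, 190 mm wide. It carries the hinged steel platform: 190 mm wide, top at z=81 mm, front edge x=50 mm, with a tongue 44 mm wide, half round end at x=-22 mm; a low ivory tube rack on it, from x=66 mm on, reaches z=105 mm.
- lift_pad (a point): The marked lift point: lowest point of the round pad (26 mm in diameter, slightly domed) under the tongue's end, 67 mm above the worktop when the platform is down: 5 mm above the seated saddle. A round mark on the upper face of the tongue is straight above it.
- platform (a joint): Tilt of the platform in rad about its rear hinge, which lies 175 mm behind the lift pad: 0 = down on its two rest pillars, positive = front raised; a full jack stroke gives about 0.095. Some 10 to 17 N are needed at the lift pad.
- rack: Bystander: loose ivory tube rack, 72 x 182 x 24 mm, standing on the platform; origin at its underside. It stays on the platform.
- conical_flask: Bystander: loose conical flask, 64 mm wide, 106 mm tall; origin at the foot.
- timer: Bystander: loose kitchen-type timer with a round dial, 47 x 66 x 66 mm; origin at the foot.
- stopper: Bystander: loose rubber stopper, 26 mm wide, 28 mm tall; origin at the foot.
Mind the look-alikes: they are no part of the job. What is shaped like the thick_post but orange or yellow is not meant.

How it is judged:
On the way, in this order (a step that is already met when the one before it is completed fails the run):
1. the fitting saddle post is seated fully home in the jack's ram (horizontal distance between saddle_post and ram_mouth below 0.004 m and z of saddle_post in the frame of ram_mouth below -0.019 m and angle between saddle_post's own z axis and vertical below 0.12 rad), for 0.2 s.
2. the jack stands flat with the seated saddle centred under the lift pad, the platform still down (all of step 1 and horizontal distance between saddle_top and lift_pad below 0.01 m and height (world z) of jack below 0.005 m and angle between jack's own z axis and vertical below 0.05 rad and value of joint platform below 0.015 rad), for 0.2 s.
At the end, for the whole second after the job is handed in: Fingers hold the handle down (over 0.31 rad); the fitting post is seated in the ram (within 4 mm, at most 3 mm proud), within 12 mm of the lift pad's centre and carries the platform, raised over 0.065 rad and still; the jack stands flat; arm and other post do not touch the platform (all of step 1 and horizontal distance between saddle_top and lift_pad below 0.012 m and height (world z) of jack below 0.005 m and angle between jack's own z axis and vertical below 0.05 rad and value of joint jack_handle above 0.31 rad and value of joint platform above 0.065 rad and velocity of joint platform below 0.03 rad/s and contact force between the fingers and jack above 2 N and contact force between saddle_post and stand above 5 N and contact force between each of the arm, the fingers, thick_post and stand below 0.5 N); the arm keeps its last pose, push and grip.
It fails at once if the tube rack falls off the platform (height (world z) of rack below 0.06 m or angle between rack's own z axis and vertical above 0.4 rad).
It fails at once if the platform or its stand is pushed or lifted by the arm (contact force between any of the arm, the fingers and stand above 8 N).
It fails at once if the conical flask is moved or tipped (distance of conical_flask from where it was at the start of the episode above 0.03 m or angle between conical_flask's own z axis and vertical above 0.5 rad).
It fails at once if the timer is moved or tipped (distance of timer from where it was at the start of the episode above 0.03 m or angle between timer's own z axis and vertical above 0.5 rad).
It fails at once if the rubber stopper is moved or tipped (distance of stopper from where it was at the start of the episode above 0.03 m or angle between stopper's own z axis and vertical above 0.5 rad).
It also fails if it takes over 67 s, if anything falls off the work surface, if the arm or the gripper's body presses on something with over 40 N, if the wrist force passes 120 N, or if a joint passes its speed limit or range.

## Working session

There is one attempt and no reset: what is moved stays moved. The work goes in short steps, Python scripts to look and compute and a tool call to move; the robot and the scene stay as the last step left them, time stands still between calls to the robot, and variables do not carry over. Pictures are saved under pics/ and viewed, about 8 in all and at most 12, crops included, and the job is handed in when it is done.

Besides the shell and the picture viewer there is one more tool, called after "Emit:" in YAML: its name, and indented under it one key for each argument. jog_arm: Moves the arm, as the interface text tells. Its arguments: {"type":"object","properties":{"targets":{"type":"array"},"fingers":{"type":"number"}},"required":["targets"]}

```bash
mkdir -p pics; cat > h.py <<'E'
import numpy as np, cv2
from plant import manip, cams
def cal(n):
    c=cams.get_calibration(n); return np.array(c["camera_matrix"]),np.array(c["distortion"]),np.array(c["cam_to_world"])
def ray(n,uv):
    K,d,T=cal(n); p=cv2.undistortPoints(np.array([[uv]],float),K,d)[0,0]
    v=T[:3,:3]@np.array([p[0],-p[1],-1]); return T[:3,3],v/np.linalg.norm(v)
def onz(n,uv,z):
    o,v=ray(n,uv); return o+v*(z-o[2])/v[2]
def tri(a,ua,b,ub):
    o1,v1=ray(a,ua);o2,v2=ray(b,ub)
    s=np.linalg.lstsq(np.c_[v1,-v2],o2-o1,rcond=None)[0]
    p,q=o1+s[0]*v1,o2+s[1]*v2; return (p+q)/2,np.linalg.norm(p-q)
def proj(n,P):
    K,d,T=cal(n); q=np.linalg.inv(T)@np.r_[P,1]; q=q[:3]*[1,-1,-1]
    return cv2.projectPoints(q[None],np.zeros(3),np.zeros(3),K,d)[0][0,0]
def snap(n,f):
    im=cams.grab_frame(n); cv2.imwrite(f"pics/{f}.png",im[:,:,::-1]); return im
E
python3 -c "
from h import *
for n in('top','side'):
    snap(n,n+'0'); print(n,*cal(n))
print(manip.state())"
```

```text
top [[440.92264775   0.         319.61693111]
 [  0.         440.92264775 200.67574719]
 [  0.           0.           1.        ]] [-0.11398871  0.          0.          0.          0.        ] [[-0.00836796  0.99373957 -0.11140752  0.35158444]
 [-0.99987577 -0.00682692  0.01420675 -0.00215051]
 [ 0.01335724  0.11151256  0.99367325  1.48035291]
 [ 0.          0.          0.          1.        ]]
side [[449.1385973    0.         318.39923173]
 [  0.         449.1385973  197.57488522]
 [  0.           0.           1.        ]] [-0.12042065  0.          0.          0.          0.        ] [[ 0.99824597  0.02047995 -0.0555478   0.45546564]
 [-0.0587278   0.46118068 -0.88536062 -1.20415763]
 [ 0.00748543  0.88706987  0.4615745   0.69103843]
 [ 0.          0.          0.          1.        ]]
{'time': 0.1, 'joint_pos': array([-1.22499474e+00,  5.33092044e-02,  1.61418548e+00, -6.78870912e-06,
        1.47599785e+00, -1.18992347e-01]), 'joint_vel': array([ 0.00051744, -0.0012372 , -0.0028777 ,  0.00056905,  0.00151234,
       -0.0005194 ]), 'joint_efforts': array([ 5.26015010e-04, -3.94903743e+01, -3.71363533e+01, -5.20926619e-05,
        3.89128589e-03,  9.65722734e-06]), 'tool_pos': array([ 0.27995559, -0.55814938,  0.23015738]), 'tool_rot': array([-9.43456126e-04,  9.73116630e-01,  2.30310923e-01, -1.10853966e-04]), 'contact_force': array([ 0.3819618 , -0.99154181,  0.20471607]), 'ft_torque': array([-0.02863066, -0.00052246,  0.01439028]), 'gripper_width': 1.0029924376528236}
```

View pics/top0.png

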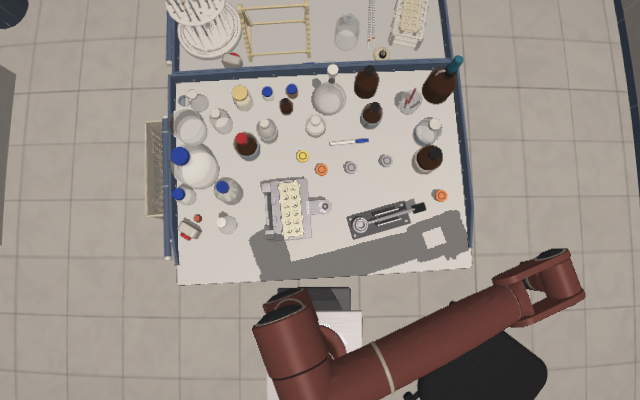

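View pics/side0.png

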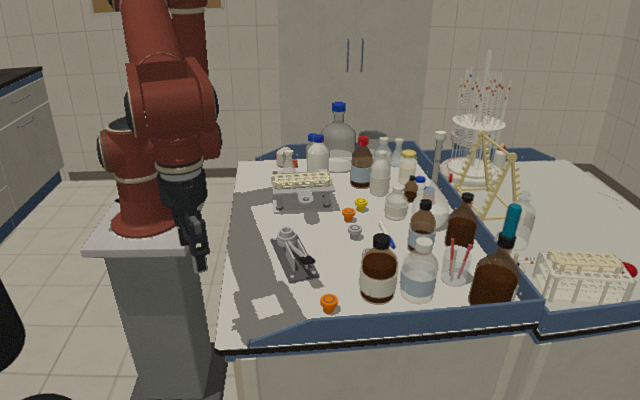

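```bash
python3 -c "
from h import *
a=cv2.imread('pics/top0.png')[130:255,250:470]; b=cv2.imread('pics/side0.png')[160:300,240:440]
a=cv2.resize(a,(800,455),interpolation=3)
b=cv2.resize(b,(800,560),interpolation=3)
cv2.imwrite('pics/c1.png',a);cv2.imwrite('pics/c2.png',b)"
```

```text
(no output)
```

View pics/c1.png

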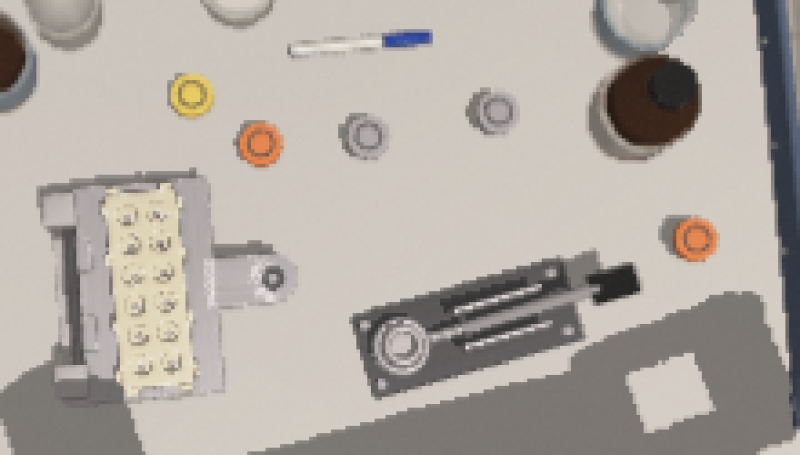

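View pics/c2.png

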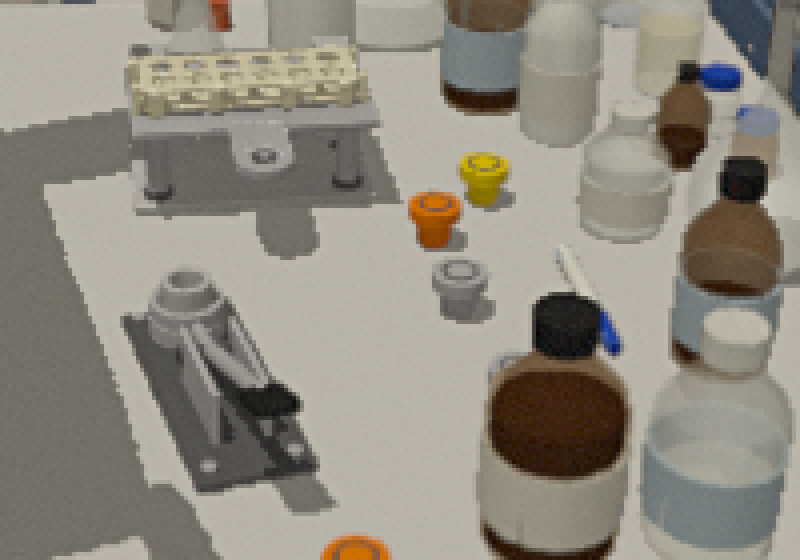

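```bash
cat > m.py <<'E'
from h import *
t=cv2.imread('pics/top0.png')[:,:,::-1].astype(int); s=cv2.imread('pics/side0.png')[:,:,::-1].astype(int)
# side rows of left grey post and orange (brightness and saturation)
print(s[223:242,344:366].sum(2)//3)
o=(s[...,0]-s[...,2]>90)
for r in range(207,224): print(r,o[r,335:360].sum(),end=' ')
def p(n,x,y): return (250+x/3.636,130+y/3.636) if n=='top' else (240+x/4,160+y/4)
print('\npostL',tri('top',p('top',368,133),'side',p('side',460,269)))
print('postR top', onz('top',p('top',496,110),.034))
print('ram', tri('top',p('top',402,343),'side',p('side',187,279)))
print('pad', tri('top',p('top',613,283),'side',p('side',268,401)), onz('top',p('top',615,284),.083))
print('mark', tri('top',p('top',273,278),'side',p('side',264,156)))
for c in [(353,318),(562,255),(585,335),(378,398)]: print('base corner',onz('top',p('top',*c),.008))
for c in [(123,318),(205,490),(318,466)]: print('base corner side',onz('side',p('side',*c),.008))
E
python3 m.py; python3 - <<'E'
from h import *
a=cv2.imread('pics/side0.png')
b=np.hstack([cv2.resize(a[218:248,342:372],(390,390),interpolation=0),cv2.resize(a[200:230,330:360],(390,390),interpolation=0)])
cv2.imwrite('pics/c3.png',b)
E
```

```text
[[179 180 176 180 180 180 182 181 180 182 180 177 182 181 179 178 178 178
  177 178 176 175]
 [177 178 178 182 181 181 179 163 169 169 164 164 169 175 179 178 178 177
  178 177 178 177]
 [176 178 178 176 176 167 158 145 124 126 122 119 115 141 156 164 169 178
  176 176 178 177]
 [177 176 176 175 160 150 132  97 124 153 152 152 148 132 112 137 157 166
  179 178 176 177]
 [178 177 178 177 159 150 121 106 154 157 158 158 158 148 115 126 154 163
  178 179 176 176]
 [177 180 177 174 140 157 145  98 131 155 154 154 154 148 113 117 155 155
  163 175 175 177]
 [177 176 180 171 116 152 155 126 106 107 110 116 104  98 129 155 152 139
  164 178 179 177]
 [177 179 178 175 110 118 140 155 159 150 132 133 135 154 155 152 124 121
  178 179 178 177]
 [176 176 179 174 113 108 117 120 134 138 144 144 140 136 123 102  92 120
  180 179 177 177]
 [177 177 177 175 142 114 111 115 117 117 118 116 112 107 102  90  98 139
  181 179 177 176]
 [177 178 178 179 175 144 121 112 115 113 115 110 109 107  96  99 136 180
  183 180 177 176]
 [177 175 177 179 182 172 100  97 109 117 117 111 113 105  96  94 112 139
  1
[... 880 characters left out ...]
64865373 -0.24806204  0.034     ]
ram (array([ 0.43459569, -0.15543064,  0.04719402]), np.float64(0.0017005769266919156))
pad (array([ 0.48382445, -0.34145082,  0.07639993]), np.float64(0.0005345787742484134)) [ 0.48203428 -0.34162197  0.083     ]
mark (array([ 0.49105726, -0.0394488 ,  0.07983907]), np.float64(0.002280231716704275))
base corner [ 0.45943597 -0.11477936  0.008     ]
base corner [ 0.51653649 -0.31071773  0.008     ]
base corner [ 0.44180166 -0.33011893  0.008     ]
base corner [ 0.38566444 -0.13670048  0.008     ]
base corner side [ 0.389677   -0.14153906  0.008     ]
base corner side [ 0.44574371 -0.33617377  0.008     ]
base corner side [ 0.51557867 -0.31572147  0.008     ]
```

View pics/c3.png

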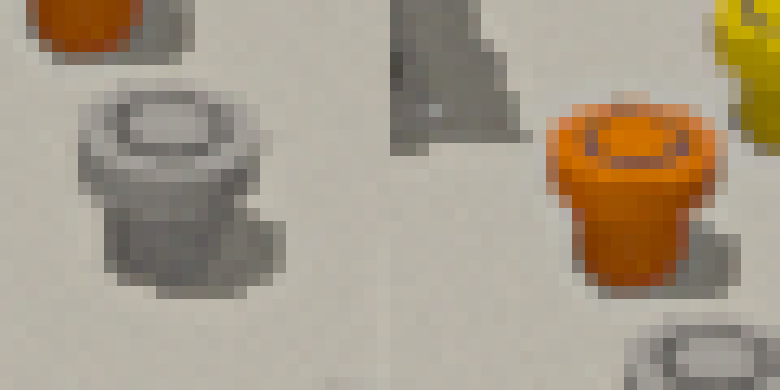

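```bash
cat > go.py <<'E'
import sys; from h import *
from scipy.spatial.transform import Rotation as R
def go(x,y,z,yaw):  # target TCP and jaw-axis (tool y) angle, deg
    s=manip.state(); q=s['tool_rot']; M=R.from_quat([q[1],q[2],q[3],q[0]]).as_matrix()
    d=M.T@(np.array([x,y,z])-s['tool_pos']); a=np.degrees(np.arctan2(M[1,1],M[0,1]))
    t=-((yaw-a+180)%360-180)
    print('t',round(s['time'],2),'pos',s['tool_pos'].round(4),'yaw',a.round(1),'F',s['contact_force'].round(1),'w',round(s['gripper_width'],3),'j6',s['joint_pos'][5].round(2),'tilt',M[:,2].round(3))
    print('shift',d.round(4),'turn',round(t,1))
if __name__=='__main__': go(*map(float,sys.argv[1:]))
E
python3 go.py .649 -.248 .2 16
python3 -c "
from h import *
print(onz('top',(423,164),0),onz('top',(435,153),.13))
print(onz('side',(379,298),0), onz('side',(379,240),.14))"
```

```text
t 0.1 pos [ 0.28   -0.5581  0.2302] yaw -63.4 F [ 0.4 -1.   0.2] w 1.003 j6 -0.12 tilt [-0.001  0.002 -1.   ]
shift [ 0.4689 -0.1118  0.0305] turn -79.4
[ 0.6423001  -0.38071104  0.        ] [ 0.65211822 -0.38747253  0.13      ]
[ 0.65083371 -0.39510284  0.        ] [ 0.64642801 -0.36064235  0.14      ]
```

Emit:
jog_arm:
  targets:
    - [0.47,-0.11,0,-79]
    - [0.47,-0.11,0,-79]
    - [0.47,-0.11,0,-79]
    - [0.47,-0.11,0,-79]
    - [0.47,-0.11,0,-79]
  fingers: 1

```text
time: 0.52
tool_pos: [0.4411, -0.4237, 0.2308]
tool_rot: [-0.0, 0.854, 0.521, -0.0]
contact_force: [0.3, -1.0, -0.5]
gripper_width: 1.002
```

```bash
python3 go.py .649 -.248 .2 16
```

```text
t 0.52 pos [ 0.4411 -0.4237  0.2308] yaw -27.2 F [ 0.3 -1.  -0.5] w 1.002 j6 -0.41 tilt [-0.     0.001 -1.   ]
shift [0.2514 0.1044 0.0308] turn -43.2
```

Emit:
jog_arm:
  targets:
    - [0.25,0.104,0,-43]
    - [0.25,0.104,0,-43]
    - [0.25,0.104,0,-43]
    - [0.25,0.104,0,-43]
    - [0.25,0.104,0,-43]

```text
time: 0.93
tool_pos: [0.6012, -0.29, 0.2307]
tool_rot: [-0.0, 0.652, 0.758, -0.0]
contact_force: [0.6, -1.0, -0.4]
gripper_width: 1.002
```

```bash
python3 go.py .649 -.248 .06 16; python3 -c "
from h import *
snap('side','s1')
a=cv2.imread('pics/s1.png')[130:300,270:470];cv2.imwrite('pics/s1c.png',cv2.resize(a,(706,600)))"
```

```text
t 0.93 pos [ 0.6012 -0.29    0.2307] yaw 8.6 F [ 0.6 -1.  -0.4] w 1.002 j6 -0.71 tilt [-0.001  0.    -1.   ]
shift [0.0343 0.0537 0.1707] turn -7.4
```

View pics/s1c.png

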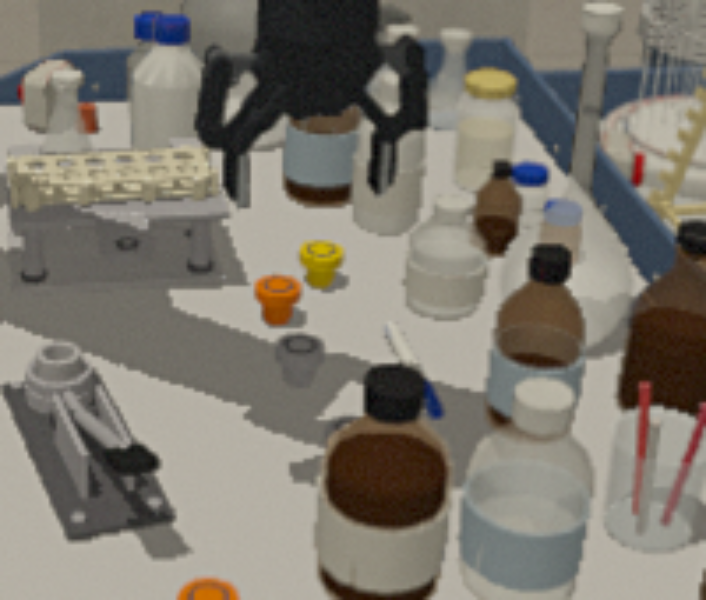

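Emit:
jog_arm:
  targets:
    - [0.034,0.054,0,-7.4]
    - [0.034,0.054,0.04,-7.4]
    - [0.034,0.054,0.08,-7.4]
    - [0.034,0.054,0.12,-7.4]
    - [0.034,0.054,0.15,-7.4]

```text
time: 1.4
tool_pos: [0.6471, -0.2486, 0.0764]
tool_rot: [-0.003, 0.604, 0.797, -0.0]
contact_force: [-0.0, -0.1, -0.3]
gripper_width: 0.998
```

```bash
python3 go.py .649 -.248 .006 16; python3 -c "
from h import *
snap('top','t1');a=cv2.imread('pics/t1.png')[120:210,300:430];b=cv2.imread('pics/top0.png')[120:210,300:430]
cv2.imwrite('pics/t1c.png',cv2.resize(a,(780,540)))"
```

```text
t 1.4 pos [ 0.6471 -0.2486  0.0764] yaw 15.7 F [-0.  -0.1 -0.3] w 0.998 j6 -0.75 tilt [-0.005  0.002 -1.   ]
shift [-0.0001  0.0023  0.0704] turn -0.3
```

View pics/t1c.png

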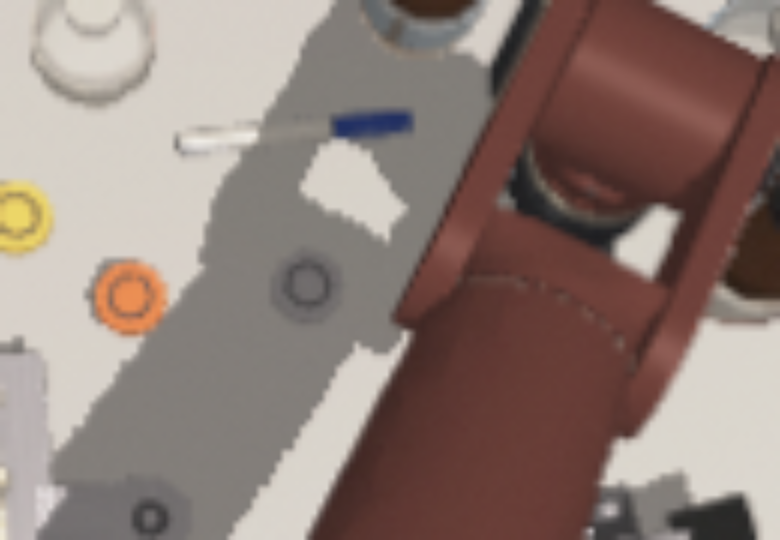

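Emit:
jog_arm:
  targets:
    - [0,0.002,0.035,0]
    - [0,0.002,0.06,0]
    - [0,0.002,0.07,0]
    - [0,0.002,0.07,0]

```text
time: 1.78
tool_pos: [0.6483, -0.2489, 0.0082]
tool_rot: [-0.003, 0.604, 0.797, -0.001]
contact_force: [0.7, 1.0, 0.1]
gripper_width: 0.998
```

Emit:
jog_arm:
  targets:
    - [0,0,0,0]
    - [0,0,0,0]
    - [0,0,0,0]
    - [0,0,0,0]
    - [0,0,0,0]
  fingers: 0.2

```text
time: 2.2
tool_pos: [0.6521, -0.2507, 0.0142]
tool_rot: [0.002, 0.604, 0.797, 0.0]
contact_force: [-0.8, -0.1, 6.1]
gripper_width: 0.441
```

Emit:
jog_arm:
  targets:
    - [0,0,0,0]
    - [0,0,0,0]
    - [0,0,0,0]
    - [0,0,0,0]
    - [0,0,0,0]

```text
time: 2.62
tool_pos: [0.6521, -0.2507, 0.0142]
tool_rot: [0.002, 0.604, 0.797, 0.0]
contact_force: [-1.0, 0.3, 6.7]
gripper_width: 0.445
```

```bash
python3 go.py .649 -.248 .006 16
```

```text
t 2.62 pos [ 0.6521 -0.2507  0.0142] yaw 15.7 F [-1.   0.3  6.7] w 0.445 j6 -0.75 tilt [ 0.003 -0.002 -1.   ]
shift [ 0.0035 -0.0023  0.0082] turn -0.3
```

Emit:
jog_arm:
  targets:
    - [0,0,-0.04,0]
    - [0,0,-0.08,0]
    - [0,0,-0.12,0]
    - [0,0,-0.15,0]
    - [0,0,-0.15,0]

```text
time: 3.03
tool_pos: [0.6549, -0.2519, 0.1722]
tool_rot: [0.008, 0.604, 0.797, 0.001]
contact_force: [1.2, -0.3, 1.2]
gripper_width: 0.441
```

```bash
python3 go.py .434 -.157 .16 16; python3 -c "
from h import *
snap('side','s2')
a=cv2.imread('pics/s2.png')
u,v=proj('side',manip.state()['tool_pos']).astype(int);print(u,v)
cv2.imwrite('pics/s2c.png',cv2.resize(a[v-50:v+90,u-70:u+70],(600,600)))"
```

```text
t 3.03 pos [ 0.6549 -0.2519  0.1722] yaw 15.7 F [ 1.2 -0.3  1.2] w 0.441 j6 -0.75 tilt [ 0.014 -0.007 -1.   ]
shift [ 0.1512 -0.1872  0.0083] turn -0.3
374 205
```

View pics/s2c.png

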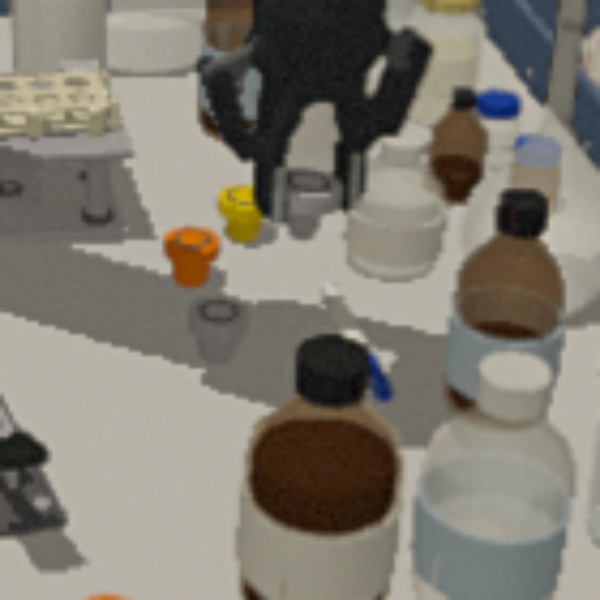

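```bash
python3 -c "
from h import *
s=manip.state()['tool_pos']
p=onz('side',(376.3,197.5),s[2]+.020);print(p,p-s)
print(onz('top',(250+402/3.636,130+343/3.636),.05), onz('side',(240+187/4,160+277/4),.05))
for im in ['top0']:
    a=cv2.imread('pics/top0.png',0)[212:238,348:374]; c=cv2.HoughCircles(cv2.resize(a,None,fx=8,fy=8,interpolation=2),cv2.HOUGH_GRADIENT,1,40,param1=80,param2=15,minRadius=25,maxRadius=75)
    for x,y,r in (c[0] if c is not None else []): print(348+(x+.5)/8-.5,212+(y+.5)/8-.5,r/8, onz('top',(348+(x+.5)/8-.5,212+(y+.5)/8-.5),.05))
"
```

```text
[ 0.65695742 -0.24545576  0.18817064] [0.00346477 0.00577817 0.02      ]
[ 0.43358426 -0.15516895  0.05      ] [ 0.4355216 -0.1572881  0.05     ]
360.125 224.75 7.5875 [ 0.43224375 -0.15372203  0.05      ]
373.375 224.375 7.8 [ 0.43307875 -0.19705037  0.05      ]
369.875 229.125 5.35 [ 0.41772007 -0.18529524  0.05      ]
```

Emit:
jog_arm:
  targets:
    - [0.15,-0.187,0,0]
    - [0.15,-0.187,0,0]
    - [0.15,-0.187,0,0]
    - [0.15,-0.187,0,0]
    - [0.15,-0.187,0,0]

```text
time: 3.5
tool_pos: [0.4562, -0.1668, 0.1588]
tool_rot: [-0.002, 0.604, 0.797, -0.0]
contact_force: [-1.0, 0.6, -0.7]
gripper_width: 0.439
```

```bash
python3 go.py .434 -.157 .1 16
```

```text
t 3.5 pos [ 0.4562 -0.1668  0.1588] yaw 15.7 F [-1.   0.6 -0.7] w 0.439 j6 -0.78 tilt [-0.003  0.002 -1.   ]
shift [ 0.0153 -0.0185  0.0589] turn -0.3
```

```bash
python3 go.py .435 -.160 .09 16
```

```text
t 3.5 pos [ 0.4562 -0.1668  0.1588] yaw 15.7 F [-1.   0.6 -0.7] w 0.439 j6 -0.78 tilt [-0.003  0.002 -1.   ]
shift [ 0.0121 -0.0183  0.0689] turn -0.3
```

Emit:
jog_arm:
  targets:
    - [0.012,-0.019,0.02,0]
    - [0.012,-0.019,0.05,0]
    - [0.012,-0.019,0.069,0]
    - [0.012,-0.019,0.069,0]
    - [0.012,-0.019,0.069,0]

```text
time: 3.92
tool_pos: [0.4358, -0.1608, 0.0903]
tool_rot: [-0.002, 0.604, 0.797, -0.0]
contact_force: [-0.0, -0.3, -0.1]
gripper_width: 0.444
```

```bash
python3 go.py .435 -.160 .042 16;  python3 -c "
from h import *
a=snap('side','s3')[:,:,::-1];b=snap('top','t3')[:,:,::-1]
a=cv2.resize(a[195:285,250:340],(400,400),interpolation=2);b=cv2.resize(b[180:250,330:400],(400,400),interpolation=2)
cv2.imwrite('pics/s3c.png',np.hstack([a,b]))"
```

```text
t 3.92 pos [ 0.4358 -0.1608  0.0903] yaw 15.6 F [-0.  -0.3 -0.1] w 0.444 j6 -0.79 tilt [-0.004  0.002 -1.   ]
shift [ 0.0009 -0.0004  0.0483] turn -0.4
```

View pics/s3c.png

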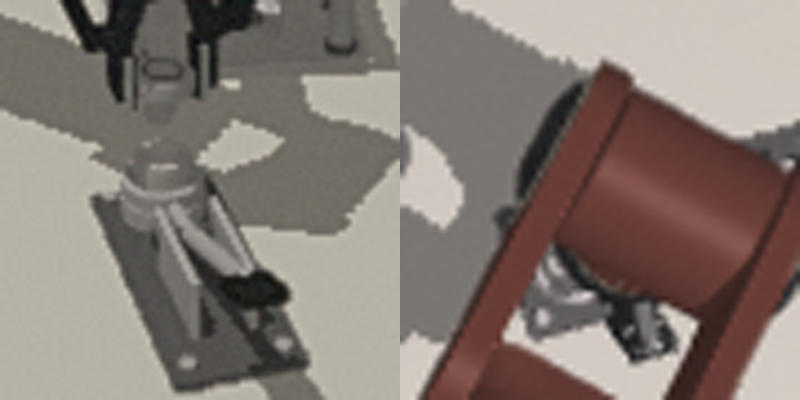

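```bash
python3 -c "
from h import *
print(onz('side',(286.7,210.3),.110),onz('side',(287.3,229.5),.05))"
```

```text
[ 0.43693923 -0.15903155  0.11      ] [ 0.43702079 -0.15865491  0.05      ]
```

Emit:
jog_arm:
  targets:
    - [0,0,0.012,0]
    - [0,0,0.022,0]
    - [0,0,0.032,0]
    - [0,0,0.036,0]
    - [0,0,0.036,0]

```text
time: 4.43
tool_pos: [0.4362, -0.1601, 0.0541]
tool_rot: [-0.003, 0.604, 0.797, 0.001]
contact_force: [-0.1, 4.2, -2.8]
gripper_width: 0.446
```

Emit:
jog_arm:
  targets:
    - [0.001,0,0.005,0]
    - [0.001,0,0.009,0]
    - [0.001,0,0.012,0]
    - [0.001,0,0.014,0]
    - [0.001,0,0.014,0]

```text
time: 4.85
tool_pos: [0.4366, -0.1597, 0.0429]
tool_rot: [-0.002, 0.604, 0.797, 0.0]
contact_force: [-6.2, 7.9, 11.3]
gripper_width: 0.44
```

Emit:
jog_arm:
  targets:
    - [0,0,0,0]
    - [0,0,0,0]
    - [0,0,0,0]
    - [0,0,0,0]
    - [0,0,0,0]
  fingers: 1

```text
time: 5.27
tool_pos: [0.4372, -0.161, 0.0422]
tool_rot: [0.0, 0.604, 0.797, -0.0]
contact_force: [0.3, -0.3, 0.0]
gripper_width: 0.999
```

Emit:
jog_arm:
  targets:
    - [0,0,0,0]
    - [0,0,-0.03,0]
    - [0,0,-0.07,0]
    - [0,0,-0.11,0]
    - [0,0,-0.11,0]

```text
time: 5.68
tool_pos: [0.4418, -0.1634, 0.1616]
tool_rot: [0.008, 0.604, 0.797, 0.001]
contact_force: [1.0, -1.0, 1.7]
gripper_width: 0.997
```

```bash
python3 go.py .49 -.25 .16 16;  python3 -c "
from h import *
a=snap('side','s4')[:,:,::-1];b=snap('top','t4')[:,:,::-1]
a=cv2.resize(a[195:285,250:340],(400,400),interpolation=2);b=cv2.resize(b[180:250,330:400],(400,400),interpolation=2)
cv2.imwrite('pics/s4c.png',np.hstack([a,b]))"
```

```text
t 5.68 pos [ 0.4418 -0.1634  0.1616] yaw 15.7 F [ 1.  -1.   1.7] w 0.997 j6 -0.79 tilt [ 0.014 -0.008 -1.   ]
shift [-0.0964  0.023   0.003 ] turn -0.3
```

View pics/s4c.png

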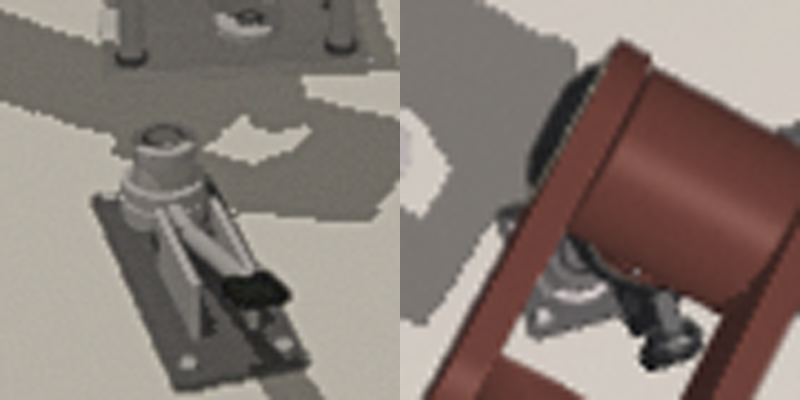

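```bash
python3 go.py .467 -.2665 .09 16;  python3 -c "
from h import *
print('head side',onz('side',(286.9,225.8),.062))
print('mark',onz('top',(250+273/3.636,130+278/3.636),.081),onz('side',(240+264/4,160+156/4),.081))
a=cv2.imread('pics/s4.png',0)[180:210,290:325]
"
```

```text
t 5.78 pos [ 0.4387 -0.1617  0.155 ] yaw 15.7 F [0.4 0.9 0.4] w 0.998 j6 -0.79 tilt [ 0.005 -0.003 -1.   ]
shift [-0.1083 -0.0013  0.0654] turn -0.3
head side [ 0.43624474 -0.15904603  0.062     ]
mark [ 0.48979716 -0.0394376   0.081     ] [ 0.49212862 -0.04142642  0.081     ]
```

Emit:
jog_arm:
  targets:
    - [-0.104,-0.003,0,0]
    - [-0.104,-0.003,0,0]
    - [-0.104,-0.003,0.03,0]
    - [-0.104,-0.003,0.06,0]
    - [-0.104,-0.003,0.06,0]

```text
time: 6.2
tool_pos: [0.4576, -0.2594, 0.084]
tool_rot: [-0.007, 0.605, 0.796, 0.0]
contact_force: [-0.4, 1.7, -2.0]
gripper_width: 0.999
```

```bash
python3 go.py .467 -.2665 .022 16
```

```text
t 6.2 pos [ 0.4576 -0.2594  0.084 ] yaw 15.5 F [-0.4  1.7 -2. ] w 0.999 j6 -0.93 tilt [-0.012  0.009 -1.   ]
shift [-0.0101  0.0077  0.0618] turn -0.5
```

Emit:
jog_arm:
  targets:
    - [0,0,0,0]
    - [0,0,0,0]

```text
time: 6.37
tool_pos: [0.4621, -0.2611, 0.0922]
tool_rot: [-0.001, 0.604, 0.797, 0.0]
contact_force: [-0.5, -0.5, -0.0]
gripper_width: 1.003
```

```bash
python3 go.py .467 -.2665 .022 16
```

```text
t 6.37 pos [ 0.4621 -0.2611  0.0922] yaw 15.7 F [-0.5 -0.5 -0. ] w 1.003 j6 -0.93 tilt [-0.001  0.001 -1.   ]
shift [-0.0066  0.0033  0.0701] turn -0.3
```

Emit:
jog_arm:
  targets:
    - [-0.006,0.003,0.03,0]
    - [-0.006,0.003,0.05,0]
    - [-0.006,0.003,0.065,0]
    - [-0.006,0.003,0.07,0]
    - [-0.006,0.003,0.07,0]

```text
time: 6.78
tool_pos: [0.4668, -0.2661, 0.0225]
tool_rot: [-0.0, 0.604, 0.797, -0.0]
contact_force: [0.2, 0.8, 0.3]
gripper_width: 1.001
```

Emit:
jog_arm:
  targets:
    - [0,0,0,0]
    - [0,0,0,0]
    - [0,0,0,0]
    - [0,0,0,0]
    - [0,0,0,0]
  fingers: 0.2

```text
time: 7.2
tool_pos: [0.4671, -0.2677, 0.024]
tool_rot: [0.001, 0.604, 0.797, -0.001]
contact_force: [-3.5, -0.1, 5.3]
gripper_width: 0.458
```

Emit:
jog_arm:
  targets:
    - [0,0,0,0]
    - [0,0,0,0]
    - [0,0,0,0]

```text
time: 7.45
tool_pos: [0.4671, -0.2677, 0.0241]
tool_rot: [0.001, 0.604, 0.797, -0.001]
contact_force: [-2.4, -0.4, 5.6]
gripper_width: 0.455
```

```bash
python3 go.py .467 -.2665 .022 16;  python3 -c "
from h import *
snap('side','s5')"
```

```text
t 7.45 pos [ 0.4671 -0.2677  0.0241] yaw 15.7 F [-2.4 -0.4  5.6] w 0.455 j6 -0.93 tilt [-0.    -0.002 -1.   ]
shift [0.0012 0.0002 0.0021] turn -0.3
```

Emit:
jog_arm:
  targets:
    - [0.008,0.007,0,0]
    - [0.022,0.019,-0.001,0]
    - [0.036,0.032,-0.001,0]
    - [0.05,0.044,-0.001,0]
    - [0.06,0.053,-0.001,0]

```text
time: 7.92
tool_pos: [0.502, -0.1951, 0.0241]
tool_rot: [0.001, 0.604, 0.797, -0.001]
contact_force: [-2.9, -5.8, 0.4]
gripper_width: 0.457
```

Emit:
jog_arm:
  targets:
    - [0.01,0.009,0,0]
    - [0.02,0.018,0,0]
    - [0.027,0.023,0,0]
    - [0.027,0.023,0,0]
    - [0.027,0.023,0,0]

```text
time: 8.33
tool_pos: [0.5174, -0.1616, 0.0241]
tool_rot: [0.0, 0.604, 0.797, 0.001]
contact_force: [2.4, 4.8, 4.0]
gripper_width: 0.454
```

```bash
python3 go.py .5231 -.151 .0241 15.7;  python3 -c "
from h import *
a=snap('side','s6')[:,:,::-1];b=snap('top','t6')[:,:,::-1]
a=cv2.resize(a[170:260,270:360],(400,400),interpolation=2);b=cv2.resize(b[170:240,300:370],(400,400),interpolation=2)
cv2.imwrite('pics/s6c.png',np.hstack([a,b]))"
```

```text
t 8.33 pos [ 0.5174 -0.1616  0.0241] yaw 15.7 F [2.4 4.8 4. ] w 0.454 j6 -0.72 tilt [ 0.002  0.002 -1.   ]
shift [0.0087 0.0084 0.    ] turn -0.0
```

View pics/s6c.png

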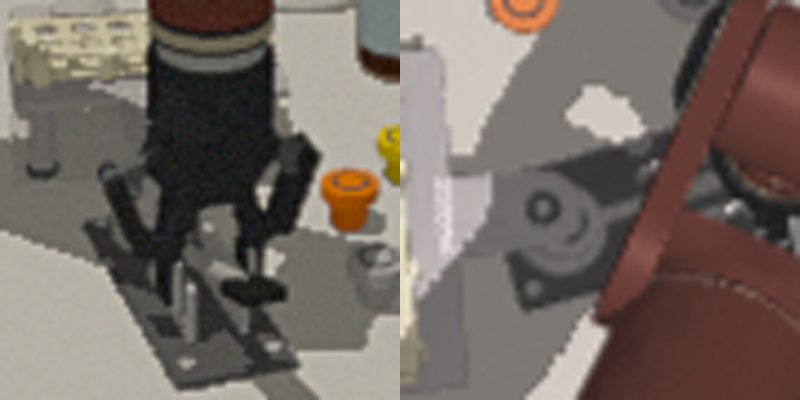

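Emit:
jog_arm:
  targets:
    - [0.003,0.003,0,0]
    - [0.006,0.006,0,0]
    - [0.008,0.0085,0,0]
    - [0.008,0.0085,0,0]
    - [0.008,0.0085,0,0]

```text
time: 8.85
tool_pos: [0.5225, -0.1544, 0.0241]
tool_rot: [0.001, 0.604, 0.797, -0.001]
contact_force: [-2.3, -4.4, 4.0]
gripper_width: 0.454
```

Emit:
jog_arm:
  targets:
    - [0,0,0,0]
    - [0,0,0,0]
    - [0,0,0,0]
    - [0,0,0,0]
    - [0,0,0,0]
  fingers: 1

```text
time: 9.27
tool_pos: [0.5224, -0.1523, 0.0231]
tool_rot: [-0.0, 0.604, 0.797, 0.0]
contact_force: [-0.3, -0.5, -0.8]
gripper_width: 0.998
```

Emit:
jog_arm:
  targets:
    - [0,0,0,0]
    - [0,0,-0.03,0]
    - [0,0,-0.07,0]
    - [0,0,-0.11,0]
    - [0,0,-0.11,0]

```text
time: 9.68
tool_pos: [0.5277, -0.1545, 0.143]
tool_rot: [0.008, 0.604, 0.797, 0.002]
contact_force: [1.3, -1.3, 1.1]
gripper_width: 1.003
```

Emit:
jog_arm:
  targets:
    - [-0.1,0,0,0]
    - [-0.1,0,0,0]
    - [-0.1,0,0,0]
    - [-0.1,0,0,0]
  fingers: 0

```text
time: 10.02
tool_pos: [0.5503, -0.2522, 0.1336]
tool_rot: [0.001, 0.606, 0.796, -0.0]
contact_force: [-0.6, 0.2, -0.5]
gripper_width: 0.455
```

```bash
python3 go.py .5231 -.151 .0241 15.7;  python3 -c "
from h import *
a=snap('side','s7')[:,:,::-1];b=snap('top','t7')[:,:,::-1]
a=cv2.resize(a[170:260,270:360],(400,400),interpolation=2);b=cv2.resize(b[170:240,300:370],(400,400),interpolation=2)
cv2.imwrite('pics/s7c.png',np.hstack([a,b]))"
```

```text
t 10.02 pos [ 0.5503 -0.2522  0.1336] yaw 15.5 F [-0.6  0.2 -0.5] w 0.455 j6 -0.82 tilt [ 0.001 -0.002 -1.   ]
shift [0.105  0.0006 0.1093] turn -0.2
```

View pics/s7c.png

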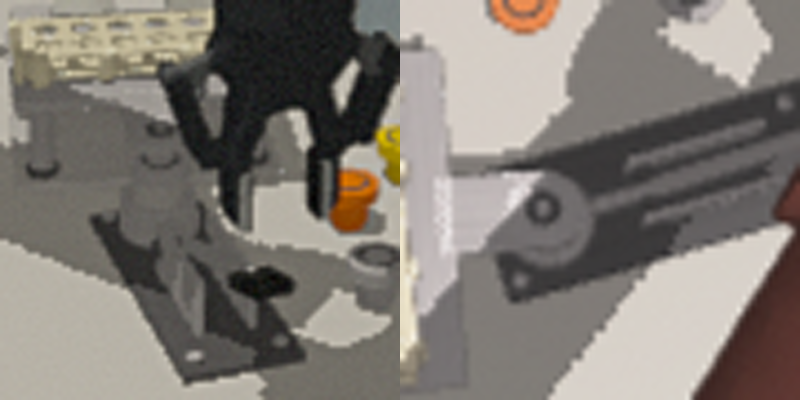

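```bash
python3 go.py .543 -.227 .1 15.7;  python3 -c "
from h import *
c=onz('top',(319.6,222.85),.008)
print('ram top-est',np.array([.4336,-.1552])+(c-np.array([.3857,-.1367,.008]))[:2],'mark top',[.4898,-.0394])
# black pad in side view
im=cv2.imread('pics/s7.png')[225:245,315:340].astype(int); m=im.sum(2)<110
y,x=np.nonzero(m); u,v=315+x.mean(),225+y.mean(); print(m.sum(),u,v,onz('side',(u,v),.08))"
```

```text
t 10.12 pos [ 0.5494 -0.2488  0.1328] yaw 15.6 F [-0.7 -0.1 -0.6] w 0.27 j6 -0.82 tilt [-0.001  0.001 -1.   ]
shift [ 0.0227 -0.0003  0.0328] turn -0.1
ram top-est [ 0.4899778  -0.04102027] mark top [0.4898, -0.0394]
64 328.3125 233.390625 [ 0.54268245 -0.23140056  0.08      ]
```

Emit:
jog_arm:
  targets:
    - [0,0,0,0]
    - [0,0,0,0]
    - [0,0,0,0]
    - [0,0,0,0]

```text
time: 10.45
tool_pos: [0.5495, -0.2478, 0.1333]
tool_rot: [-0.0, 0.604, 0.797, 0.0]
contact_force: [-0.1, -0.1, -0.4]
gripper_width: -0.002
```

```bash
python3 go.py .543 -.227 .1 15.7
```

```text
t 10.45 pos [ 0.5495 -0.2478  0.1333] yaw 15.7 F [-0.1 -0.1 -0.4] w -0.002 j6 -0.82 tilt [-0.  0. -1.]
shift [ 0.0218 -0.0006  0.0333] turn 0.0
```

Emit:
jog_arm:
  targets:
    - [0.02,0,0.01,0]
    - [0.02,0,0.025,0]
    - [0.02,0,0.038,0]
    - [0.02,0,0.045,0]
    - [0.02,0,0.045,0]

```text
time: 10.87
tool_pos: [0.543, -0.2286, 0.0861]
tool_rot: [-0.002, 0.604, 0.797, -0.0]
contact_force: [-0.6, 1.3, 0.4]
gripper_width: -0.0
```

Emit:
jog_arm:
  targets:
    - [0,0,0.004,0]
    - [-0.001,0,0.008,0]
    - [-0.002,0,0.012,0]
    - [-0.003,0,0.016,0]
    - [-0.004,0,0.02,0]

```text
time: 11.28
tool_pos: [0.546, -0.2343, 0.0696]
tool_rot: [0.001, 0.604, 0.797, -0.0]
contact_force: [-1.9, 0.3, 7.0]
gripper_width: 0.001
```

Emit:
jog_arm:
  targets:
    - [-0.001,0,0.005,0]
    - [-0.002,0,0.01,0]
    - [-0.003,0,0.015,0]
    - [-0.004,0,0.02,0]
    - [-0.005,0,0.024,0]

```text
time: 11.7
tool_pos: [0.5472, -0.2387, 0.0454]
tool_rot: [0.0, 0.604, 0.797, 0.0]
contact_force: [-2.6, 2.4, 7.7]
gripper_width: -0.001
```

Emit:
jog_arm:
  targets:
    - [0,0,0.004,0]
    - [-0.001,0,0.008,0]
    - [-0.001,0,0.011,0]
    - [-0.001,0,0.013,0]
    - [-0.001,0,0.013,0]

```text
time: 12.12
tool_pos: [0.5475, -0.2394, 0.034]
tool_rot: [-0.0, 0.604, 0.797, 0.0]
contact_force: [-6.8, 3.8, 16.0]
gripper_width: -0.0
```

Emit:
jog_arm:
  targets:
    - [0,0,0.001,0]
    - [0,0,0.001,0]
    - [0,0,0.001,0]

```text
time: 12.37
tool_pos: [0.5475, -0.2394, 0.0337]
tool_rot: [-0.0, 0.604, 0.797, 0.0]
contact_force: [-8.2, 4.9, 18.9]
gripper_width: 0.001
```

```bash
python3 -c "
from h import *
snap('side','s8');snap('top','t8');print(manip.state()['contact_force'])
def tm(p,q,x,y,r,R=12):
    a=cv2.imread(f'pics/{p}.png');b=cv2.imread(f'pics/{q}.png')
    f=lambda i:cv2.resize(i,None,fx=8,fy=8,interpolation=2)
    m=cv2.matchTemplate(f(b[y-R-r:y+R+r,x-R-r:x+R+r]),f(a[y-r:y+r,x-r:x+r]),5)
    _,v,_,l=cv2.minMaxLoc(m); return l[0]/8-R,l[1]/8-R,round(v,2)
s0=(306,199); 
print('side mark',tm('s7','s8',306,199,5)); print('expect', proj('side',[.4917,-.04,.081+.0166])-proj('side',[.4917,-.04,.081]))
print('rack side',tm('s7','s8',290,184,8))
print('top mark',tm('t7','t8',325,206,4,6),'corner',tm('t7','t8',320,222,5,6))
print('side base corner',tm('s7','s8',313,253,6,6), 'left corner',tm('s7','s8',292,219,4,6))
print('flat: side corner2',tm('s7','s8',337,249,5,6))
"
```

```text
[-8.58501716  4.36798131 18.38221924]
side mark (5.75, -1.375, 0.64)
expect [-0.03085139 -5.05411311]
rack side (-0.375, -2.875, 0.76)
top mark (0.0, 6.0, 0.74) corner (0.0, 0.0, 1.0)
side base corner (0.0, 0.0, 0.98) left corner (0.0, 0.0, 1.0)
flat: side corner2 (0.25, 1.0, 0.74)
```

```bash
python3 -c "
from h import *
a=cv2.imread('pics/side0.png');b=cv2.imread('pics/s8.png')
f=lambda i:cv2.resize(i,None,fx=8,fy=8,interpolation=2)
for (x,y,w,h) in [(272,182,12,8),(285,182,14,8),(300,182,14,8),(300,194,12,10),(315,182,14,8)]:
    m=cv2.matchTemplate(f(b[y-10:y+h+10,x-6:x+w+6]),f(a[y:y+h,x:x+w]),5);_,v,_,l=cv2.minMaxLoc(m);print((x,y),l[0]/8-6,l[1]/8-10,round(v,2))
for z0,d in((.105,109),(.105,181),(.081,175)):
    P=np.array([.49,-.04+(175-d)/1000,z0]);print(d,proj('side',P+[0,0,d*.095e-3])-proj('side',P))
print(manip.state()['tool_pos'])"
```

```text
(272, 182) 6.0 9.75 0.66
(285, 182) -0.125 -3.0 0.9
(300, 182) -0.125 -2.875 0.88
(300, 194) -0.375 -5.0 0.7
(315, 182) 6.0 0.625 0.43
109 [-0.02242089 -3.09468123]
181 [-0.03527906 -5.34193567]
175 [-0.03430611 -5.06201961]
[ 0.54751611 -0.23935978  0.03363317]
```

```bash
python3 -c "
from h import *
print(manip.job_done())"
```

```text
the job is handed in; nothing more can be done
None
```

The jack is holding the platform up, the fingers are still pressing the handle at its stop, and I handed the job in at about 12.5 s of the 67 s. No verdict came back.

**What I did:** I took the right-hand grey post, whose shank is the thinner of the two, and seated it in the ram. I then gripped the jack by its cheeks, slid it under the tongue and pushed the handle down with the shut fingers.

**Last checks:**
- **Post seating:** the head looked fully down on the ram after release, and the gripper height agreed with the foot at about 28 mm. I did not re-measure it after the lift.
- **Centring:** the saddle was within about 2 to 4 mm of the lift pad by two estimates before pressing. The jack's base corners did not move during the press.
- **Handle:** the fingertips stood at 33.6 mm with about 18 N on the pad, which is at the stop. About 9 N of sideways force was on the fingers, and nothing was slipping.
- **Platform:** in the side view the mark on the tongue rose about 5.0 px (5.06 expected for a full lift). The rack rose about 3.0 px (3.09 expected), so the tilt is about 0.09 rad.

**Checks that failed or disagreed:**
- Several image matches in the last two checks were poor and I set them aside, including my first for the tongue mark. I think the arm or its shadow was in the way. The second mark match, the one used above, was only fair (0.70), while the rack matches were better (0.88 to 0.90).
- I did not measure the flask, timer or stopper; the arm did not work near them.

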